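# Top up the tape eraser and hold its dial on the third step

## Task

Top up the tape eraser: lower a spare cartridge from the blue tray into every empty bay until it stands fully home, leave the cartridges that are already loaded and any spare not needed where they are, and do not drop or knock anything over. When all the bays are full, turn the spring-return dial clockwise past its first two clicks to the third (three red dots) and hold it there against its spring; it runs only while held, so finish while you are still holding the dial at the third click.

Things in the scene. Friction and masses are not known exactly. Their poses are not given: they have to be found in the camera images.
- eraser: Bench tape eraser, fixed: light-grey box 213 mm (x) by 400 mm (y) by 100 mm high; black deck with five slot-shaped bays side by side at its +y end, dial on top at its -y end. Origin: centre of its underside; z up, yaw within 0.2 rad; it stands left or right of the tray. Three bays hold cartridges at the start, two are empty; which ones varies.
- bay0 (a point): Bay 0 (bay0 nearest the dial, bay4 farthest, 52 mm apart): centre of its flat floor, 35 mm below the deck. A slot 110 mm long (x) and 26 mm wide (y) with a rounded lip 6 mm wide, 3 mm proud, round its mouth. A cartridge is home with its underside on this floor; 67 mm of it then shows above the deck.
- bay1 (a point): Bay 1 (bay0 nearest the dial, bay4 farthest, 52 mm apart): centre of its flat floor, 35 mm below the deck. A slot 110 mm long (x) and 26 mm wide (y) with a rounded lip 6 mm wide, 3 mm proud, round its mouth. A cartridge is home with its underside on this floor; 67 mm of it then shows above the deck.
- bay2 (a point): Bay 2 (bay0 nearest the dial, bay4 farthest, 52 mm apart): centre of its flat floor, 35 mm below the deck. A slot 110 mm long (x) and 26 mm wide (y) with a rounded lip 6 mm wide, 3 mm proud, round its mouth. A cartridge is home with its underside on this floor; 67 mm of it then shows above the deck.
- bay3 (a point): Bay 3 (bay0 nearest the dial, bay4 farthest, 52 mm apart): centre of its flat floor, 35 mm below the deck. A slot 110 mm long (x) and 26 mm wide (y) with a rounded lip 6 mm wide, 3 mm proud, round its mouth. A cartridge is home with its underside on this floor; 67 mm of it then shows above the deck.
- bay4 (a point): Bay 4 (bay0 nearest the dial, bay4 farthest, 52 mm apart): centre of its flat floor, 35 mm below the deck. A slot 110 mm long (x) and 26 mm wide (y) with a rounded lip 6 mm wide, 3 mm proud, round its mouth. A cartridge is home with its underside on this floor; 67 mm of it then shows above the deck.
- loaded0: Data cartridge, dark grey, 105.4 mm long (x), 21.5 mm thick (y), 102 mm high (z), 0.16 to 0.26 kg, standing on edge, yellow spine label on top; origin at the centre of its underside. All are alike; either way round is right. Already in one of the eraser's bays.
- loaded1: Data cartridge, dark grey, 105.4 mm long (x), 21.5 mm thick (y), 102 mm high (z), 0.16 to 0.26 kg, standing on edge, yellow spine label on top; origin at the centre of its underside. All are alike; either way round is right. Already in one of the eraser's bays.
- loaded2: Data cartridge, dark grey, 105.4 mm long (x), 21.5 mm thick (y), 102 mm high (z), 0.16 to 0.26 kg, standing on edge, yellow spine label on top; origin at the centre of its underside. All are alike; either way round is right. Already in one of the eraser's bays.
- spare0: Data cartridge, dark grey, 105.4 mm long (x), 21.5 mm thick (y), 102 mm high (z), 0.16 to 0.26 kg, standing on edge, yellow spine label on top; origin at the centre of its underside. All are alike; either way round is right. A spare, standing in one slot of the blue tray.
- spare1: Data cartridge, dark grey, 105.4 mm long (x), 21.5 mm thick (y), 102 mm high (z), 0.16 to 0.26 kg, standing on edge, yellow spine label on top; origin at the centre of its underside. All are alike; either way round is right. A spare, standing in one slot of the blue tray.
- spare2: Data cartridge, dark grey, 105.4 mm long (x), 21.5 mm thick (y), 102 mm high (z), 0.16 to 0.26 kg, standing on edge, yellow spine label on top; origin at the centre of its underside. All are alike; either way round is right. A spare, standing in one slot of the blue tray.
- tray: Blue plastic tray, fixed, 150 mm (x) by 170 mm (y) by 30 mm high, three slots 110 mm (x) by 26 mm (y), 20 mm deep and 52 mm apart along y, one spare standing in each; a spare's underside is 10 mm and its top 112 mm above the table. Origin: centre of its underside.
- dial (a joint): Spring-return dial, rad: 0 at its rest stop, growing clockwise seen from above. Clicks (detents) at 0.4, 0.8 and 1.2, end stop at 1.3. Let go, it always springs back to 0. It takes about 0.12 N m to start it, up to 0.21 N m between clicks, about 0.18 N m to hold it at the third.
- dial_grip (a point): On the dial's axis, 9 mm below the top of its bar grip; turns with the dial. Bar 48 mm long (point x, to the white pointer), 14 mm thick (y), 32 mm high, on a 52 mm disc; its top is 142 mm above the table, the disc 110 mm. Pointer: at rest 0.6 rad left of eraser x (short white line), third click 0.6 rad right of it (three red dots; one white: first, two yellow: second).
- volume: Bystander: bound volume lying flat beyond the tray, 120 by 165 by 30 mm, loose; origin at the centre of its underside. Leave it alone.
- cup: Bystander: blue cup, 72 mm across, 85 mm high, loose, on the near side of the tray; origin at the centre of its underside. Leave it alone.
- stamp: Bystander: red and black date stamp, 60 by 40 by 74 mm, loose, on the near side of the tray; origin at the centre of its underside. Leave it alone.

How it is judged (in metres and radians):
On the way, in this order (a step that is already met when the one before it is completed fails the run):
1. every bay of the eraser holds a cartridge standing fully home, let go and at rest (distance between any of loaded0, loaded1, loaded2, spare0, spare1, spare2 and bay0 below 0.008 m and distance between any of loaded0, loaded1, loaded2, spare0, spare1, spare2 and bay1 below 0.008 m and distance between any of loaded0, loaded1, loaded2, spare0, spare1, spare2 and bay2 below 0.008 m and distance between any of loaded0, loaded1, loaded2, spare0, spare1, spare2 and bay3 below 0.008 m and distance between any of loaded0, loaded1, loaded2, spare0, spare1, spare2 and bay4 below 0.008 m and angle between each of loaded0, loaded1, loaded2, spare0, spare1, spare2's own z axis and vertical below 0.1 rad and linear speed of each of loaded0, loaded1, loaded2, spare0, spare1, spare2 below 0.03 m/s and contact force between the fingers and loaded0 below 0.2 N and contact force between the fingers and loaded1 below 0.2 N and contact force between the fingers and loaded2 below 0.2 N and contact force between the fingers and spare0 below 0.2 N and contact force between the fingers and spare1 below 0.2 N and contact force between the fingers and spare2 below 0.2 N), for 0.2 s.
2. the dial is turned to the third click and held there by the fingers (value of joint dial above 1.05 rad and contact force between the fingers and eraser above 0.8 N), for 0.5 s.
At the end, for the whole second after the job is handed in: Through the last second the fingers hold the dial at the third click (above 1.05 rad, force over 0.8 N); every bay has a cartridge home (origin within 8 mm of the bay's floor point); all cartridges are upright (0.1 rad) and at rest; each spare is in a bay or in its tray slot (within 20 mm) (all of step 2 and distance between any of loaded0, loaded1, loaded2, spare0, spare1, spare2 and bay0 below 0.008 m and distance between any of loaded0, loaded1, loaded2, spare0, spare1, spare2 and bay1 below 0.008 m and distance between any of loaded0, loaded1, loaded2, spare0, spare1, spare2 and bay2 below 0.008 m and distance between any of loaded0, loaded1, loaded2, spare0, spare1, spare2 and bay3 below 0.008 m and distance between any of loaded0, loaded1, loaded2, spare0, spare1, spare2 and bay4 below 0.008 m and angle between each of loaded0, loaded1, loaded2, spare0, spare1, spare2's own z axis and vertical below 0.1 rad and linear speed of each of loaded0, loaded1, loaded2, spare0, spare1, spare2 below 0.03 m/s and (distance between spare0 and bay0 below 0.008 m or distance between spare0 and bay1 below 0.008 m or distance between spare0 and bay2 below 0.008 m or distance between spare0 and bay3 below 0.008 m or distance between spare0 and bay4 below 0.008 m or distance of spare0 from where it was at the start of the episode below 0.02 m) and (distance between spare1 and bay0 below 0.008 m or distance between spare1 and bay1 below 0.008 m or distance between spare1 and bay2 below 0.008 m or distance between spare1 and bay3 below 0.008 m or distance between spare1 and bay4 below 0.008 m or distance of spare1 from where it was at the start of the episode below 0.02 m) and (distance between spare2 and bay0 below 0.008 m or distance between spare2 and bay1 below 0.008 m or distance between spare2 and bay2 below 0.008 m or distance between spare2 and bay3 below 0.008 m or distance between spare2 and bay4 below 0.008 m or distance of spare2 from where it was at the start of the episode below 0.02 m)); the arm keeps its last pose, push and grip.
It fails at once if a cartridge that was already loaded is shifted more than 15 mm (distance of any of loaded0, loaded1, loaded2 from where it was at the start of the episode above 0.015 m).
It fails at once if a cartridge is dropped or thrown (faster than 0.6 m/s with no finger on it) ((linear speed of spare0 above 0.6 m/s and contact force between the fingers and spare0 below 0.1 N) or (linear speed of spare1 above 0.6 m/s and contact force between the fingers and spare1 below 0.1 N) or (linear speed of spare2 above 0.6 m/s and contact force between the fingers and spare2 below 0.1 N)).
It fails at once if the volume, cup or stamp is pushed more than 30 mm (distance of any of volume, cup, stamp from where it was at the start of the episode above 0.03 m).
It also fails if it takes over 72 s, if anything falls off the work surface, if the arm or the gripper's body presses on something with over 40 N, if the wrist force passes 120 N, or if a joint passes its speed limit or range.

## Robot

A 6-joint arm with a two-finger parallel gripper is mounted at the origin on the work surface. World frame = base frame: x ahead of the robot, y to its left, z up, the work surface at z = 0. Lengths are in m, angles in degrees, forces in N, time in s.
With the tool pointing down it reaches from about 0.275 to 0.75 m from the base axis. Payload 10.2 kg.
Tool frame: the origin (TCP) lies at the very end of the fingers, on their centre line; the grasp point (between the pads) lies 19 mm behind it; z points along the fingers, y is the line along which they close (so a half turn about z gives the same grasp; the last joint's range is limited). The gripper opens to 85 mm and grips with 20 to 120 N. Pads are 22 mm wide; open, the fingers measure 114 mm over their backs; the gripper's body (76 mm by 85 mm) begins 54 mm behind the grasp point. The pads swing forward as they close: fully open they stand 13 mm farther back than shut.
Start: joints at [-85.68, 17.928, 85.812, -0, 76.261, -12.8], TCP at [0.155, -0.502, 0.231] pointing down, gripper open.
Joint ranges: [-168.41, 168.41], [-55.51, 124.54], [10.69, 146.95], [-70.63, 250.63], [1, 178], [-165.06, 165.06]. Speed limits (degrees/s): [136.94, 136.94, 172.46, 180, 180, 180].

## Interface

Orientations are given as [roll, pitch, yaw] about the fixed x, y, z axes, in that order (R = Rz(yaw) Ry(pitch) Rx(roll)).
In Python, from cell import manip, viewer gives the robot as it stands (manip), with the cameras (viewer).
- The arm moves only by the shell command python3 shift.py FILE, which reads ROWS from the file FILE. ROWS is a JSON object with one list for each field, all of the same length, 1 to 10, a row being the entries at one place: dx, dy, dz (the shift in normalised numbers (1 is 1 m)), ax, ay, az (a rotation vector in fractions of the full range, 1 being 360 degrees), jaw (the opening from 0.0 (shut) to 1.0 (fully open)); each row is the pose to reach, as a shift and turn from the pose commanded when the command began, along the tool's axes at that moment; what a row does not reach only later rows make up. A row lasts 1/12 s, in which the tool goes at most 0.0417 m and 7.16 degrees, less where a joint would pass 70% of its speed; a pose out of reach is approached as far as the arm can. The fingers move at their own pace and stop on an object; the grip force is fixed at half the most. Time passes only in rows, so rows that do not move let the fingers close. It prints the time, the measured TCP pose, the force, the opening and the grip force at its end. A shift or turn number past 1, either way, is cut back to 1. Input that does not fit is refused with a message, and nothing moves.
- manip.state(): the state, without advancing time (a new reading comes with each control period).
- viewer.get_image(name): name is "scene" or "top"; returns the picture (480x640x3 uint8, blue, green, red); there is no depth.
- viewer.camera_params(name): a dict with "K" (3x3 intrinsics, pixels), "origin" and "orientation" of the camera in the world. Camera axes: x right, y down, z forward; pixel columns grow to the right and rows downward; lengths in m; the calibration is good to about 2 mm. A picture is of the moment at which its call begins. camera_params takes no time and is no camera call.
- manip.job_done(): hands the job in; it is judged then, once.
The state is a dict: "time": time; "qpos": joint angles; "qvel": joint speeds; "effort": joint torques, N m; "eef_pos": TCP position; "orientation": TCP orientation; "wrist_force": force on the tool from outside, world axes, zero at the start; "wrist_torque": the same for the moment, N m; "gripper_width": opening from 0.0 (shut) to 1.0 (fully open); "gripper_force": force on a finger pad.
Only numpy, scipy, OpenCV 4.12 (cv2) and the standard library are available. Lean on these libraries where they do the work, as an engineer would, in place of code of your own. Each camera call takes 0.05 s, during which the arm holds its last target. There are 200 camera calls.

## Working session

There is one attempt and no reset: what is moved stays moved. The work goes in short steps, Python scripts to look and compute and a shell command to move; the robot and the scene stay as the last step left them, time stands still between calls to the robot, and variables do not carry over. Pictures are saved under pics/ and viewed, at most 10 in all, crops included, and the job is handed in when it is done.

```bash
ls; mkdir -p pics; python3 - <<'E'
from cell import manip, viewer
import cv2
for n in ("scene","top"):
    cv2.imwrite(f"pics/{n}0.png",viewer.get_image(n)); print(n,viewer.camera_params(n))
print(manip.state())
E
```

```text
cell.py
pics
shift.py
scene {'K': array([[557.79539586,   0.        , 313.93418658],
       [  0.        , 557.79539586, 237.37623289],
       [  0.        ,   0.        ,   1.        ]]), 'origin': array([ 1.2397189 , -0.06895682,  1.07279905]), 'orientation': array([-1.44100323e+02, -3.68283997e-02,  8.37673504e+01])}
top {'K': array([[580.25715216,   0.        , 315.77734432],
       [  0.        , 580.25715216, 248.43049173],
       [  0.        ,   0.        ,   1.        ]]), 'origin': array([0.41809591, 0.01880976, 1.28683295]), 'orientation': array([-1.73894932e+02,  1.26201139e-01, -8.85088009e+01])}
{'time': 0.1, 'qpos': array([-8.56793076e+01,  1.79557930e+01,  8.58499777e+01,  2.36049491e-04,
        7.62616255e+01, -1.27995488e+01]), 'qvel': array([-0.04162034, -0.08927992, -0.11946148,  0.08979844,  0.02452167,
        0.07972553]), 'effort': array([ 3.12593736e-03, -4.12904084e+01, -2.60143715e+01, -1.90629703e-04,
        3.02246277e-03,  6.59248570e-06]), 'eef_pos': array([ 0.1545225 , -0.50149857,  0.23079417]), 'orientation': array([-1.79934329e+02, -1.51545534e-02,  1.71201763e+01]), 'wrist_force': array([-0.62595477,  0.05198798, -0.15718056]), 'wrist_torque': array([-0.01418755,  0.03424932, -0.04865008]), 'gripper_force': 0.0, 'gripper_width': 1.003880446735323}
```

View pics/top0.png

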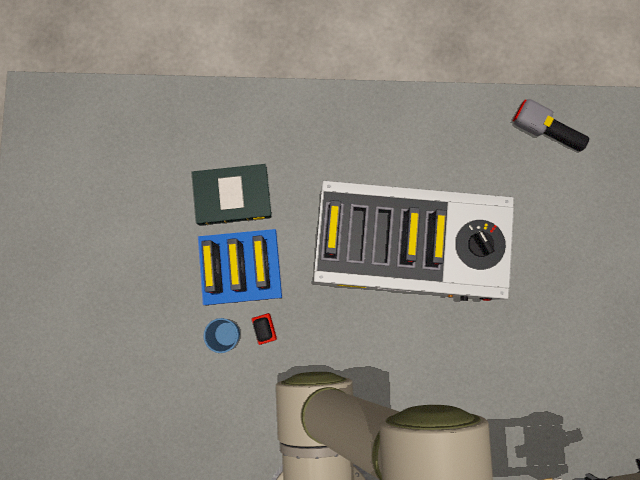

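View pics/scene0.png

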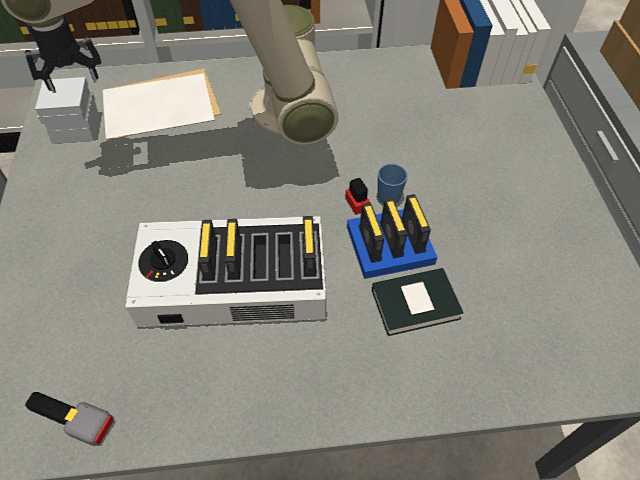

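The top view shows the eraser with bays 2 and 3 empty (slots at about (382,236) and (357,234)). Cartridges stand in bay 4 (333,229), bay 1 (412,233) and bay 0 (439,236), and the dial is at (481,244). The spares are at (209,265), (236,264) and (261,261). The scene view agrees.

```bash
cat > h.py <<'E'
import numpy as np, cv2
from scipy.spatial.transform import Rotation as R
from cell import manip, viewer
def rays(name,uv):
    c=viewer.camera_params(name); uv=np.atleast_2d(uv).astype(float)
    d=np.c_[uv,np.ones(len(uv))]@np.linalg.inv(c["K"]).T
    return c["origin"], d@R.from_euler("xyz",c["orientation"],degrees=True).as_matrix().T
def plane(name,uv,z):
    o,d=rays(name,uv); return (o+d*((z-o[2])/d[:,2])[:,None])
def labels(name,img):
    hsv=cv2.cvtColor(img,cv2.COLOR_BGR2HSV)
    m=cv2.inRange(hsv,(20,120,90),(35,255,255))
    cs,_=cv2.findContours(m,cv2.RETR_EXTERNAL,cv2.CHAIN_APPROX_NONE)
    return [c[:,0] for c in cs if cv2.contourArea(c)>200]
def rect(p):  # rectangle of points on a plane: centre, sides, long-axis angle (deg, folded)
    (c,(w,h),a)=cv2.minAreaRect((p[:,:2]*1000).astype(np.float32))
    if w<h: w,h,a=h,w,a+90
    return np.round(c,1),round(w,1),round(h,1),round((a+90)%180-90,1)
E
python3 - <<'E'
from h import *
for n in("top","scene"):
    im=cv2.imread(f"pics/{n}0.png")
    for c in labels(n,im):
        print(n,c.mean(0).round(),*( (z,rect(plane(n,c,z))) for z in (.112,.167)))
    hsv=cv2.cvtColor(im,cv2.COLOR_BGR2HSV)
    if n=="top":
        m=cv2.inRange(hsv,(0,0,185),(180,40,255)); m[:, :300]=0; m[:170]=0;m[310:]=0
        cs,_=cv2.findContours(m,cv2.RETR_EXTERNAL,cv2.CHAIN_APPROX_NONE)
        c=max(cs,key=cv2.contourArea)[:,0]; print("white",rect(plane(n,c,.1)))
        m=cv2.inRange(hsv,(100,120,80),(130,255,255)); cs,_=cv2.findContours(m,cv2.RETR_EXTERNAL,cv2.CHAIN_APPROX_NONE)
        for c in cs:
            if cv2.contourArea(c)>1000: print("blue",rect(plane(n,c[:,0],.03)))
        cv2.imwrite("pics/crop1.png",cv2.resize(im[170:310,305:525],None,fx=3.6,fy=3.6,interpolation=cv2.INTER_CUBIC))
E
```

```text
top [208. 266.] (0.112, (array([503.1, 243.5]), 83.1, 14.5, 7.0)) (0.167, (array([499.1, 233. ]), 79.2, 13.8, 7.0))
top [233. 264.] (0.112, (array([507.9, 191.3]), 82.4, 14.5, 7.1)) (0.167, (array([503.7, 183.2]), 78.5, 13.8, 7.1))
top [259. 261.] (0.112, (array([515.6, 139.7]), 82.2, 14.5, 6.9)) (0.167, (array([511. , 134.1]), 78.4, 13.8, 6.9))
top [440. 236.] (0.112, (array([ 576.2, -227.3]), 86.9, 15.7, -3.5)) (0.167, (array([ 568.8, -215.8]), 82.9, 15.0, -3.5))
top [413. 234.] (0.112, (array([ 579.6, -172.6]), 85.6, 15.1, -3.5)) (0.167, (array([ 572. , -163.6]), 81.6, 14.4, -3.5))
top [333. 226.] (0.112, (array([589.7,  -9. ]), 86.0, 15.0, -3.6)) (0.167, (array([581.7,  -7.7]), 81.9, 14.3, -3.6))
white (array([ 570.4, -177.1]), 398.1, 210.2, 86.4)
blue (array([508.7, 190.2]), 170.8, 150.2, -83.0)
scene [205. 240.] (0.112, (array([ 528., -224.]), 86.8, 15.8, -3.5)) (0.167, (array([ 568.7, -215.1]), 81.8, 14.9, -3.5))
scene [231. 239.] (0.112, (array([ 531.4, -169. ]), 86.9, 15.8, -3.7)) (0.167, (array([ 571.9, -163.3]), 82.0, 14.9, -3.7))
scene [308. 236.] (0.112, (array([541.6,  -4.2]), 87.2, 16.1, -2.9)) (0.167, (array([581.6,  -7.9]), 82.2, 15.2, -2.9))
scene [110.  25.] (0.112, (array([-282.4, -504.7]), 147.5, 37.6, -90.0)) (0.167, (array([-195.3, -479.7]), 139.1, 35.4, -90.0))
```

View pics/crop1.png

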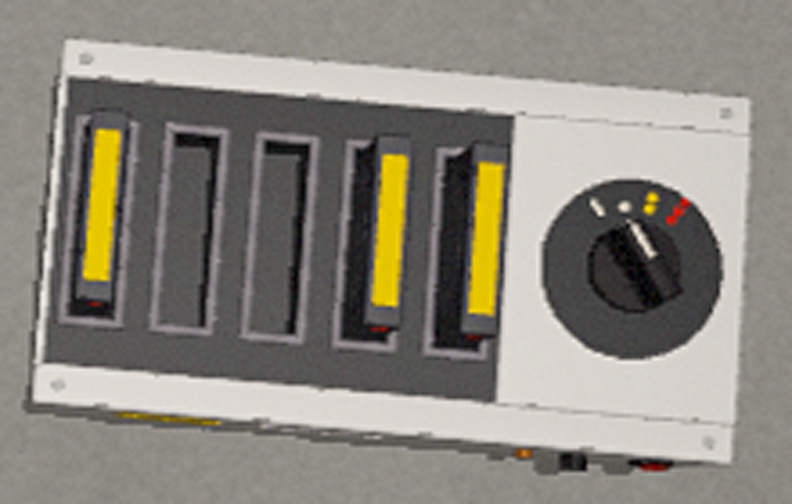

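The crop confirms it: bay 3's lip is centred at about (357.5,233.6) and bay 2's at about (382.8,235.7). The dial disc is at about (480.6,244.7), with its pointer at the rest mark. Next I check the slots and dial, and work out the first move.

```bash
cat >> h.py <<'E'
def go(x,y,z,yaw,pos=None,ori=None):  # shift and turn in tool axes to a world target, tool down
    s=manip.state(); p=s["eef_pos"]; Rt=R.from_euler("xyz",s["orientation"],degrees=True)
    T=R.from_euler("xyz",[180,0,yaw],degrees=True)
    print("t",round(s["time"],2),"at",p.round(4),s["orientation"].round(2),"shift",Rt.inv().apply(np.array([x,y,z])-p).round(4),"turn",(Rt.inv()*T).as_rotvec(degrees=True).round(2))
E
python3 - <<'E'
from h import *
im=cv2.imread("pics/top0.png"); hsv=cv2.cvtColor(im,cv2.COLOR_BGR2HSV)
print(plane("top",[[357.5,233.6],[382.8,235.7]],.102).round(4), plane("top",[480.6,244.7],.11).round(4))
m=(hsv[...,2]<95).astype(np.uint8)*255; m[:,:452]=0; m[:,512:]=0; m[:205]=0; m[285:]=0
cs,_=cv2.findContours(m,cv2.RETR_EXTERNAL,cv2.CHAIN_APPROX_NONE); c=max(cs,key=cv2.contourArea)[:,0]
(a,b),r=cv2.minEnclosingCircle(c.astype(np.float32)); print("disc",a,b,r,plane("top",[a,b],.11).round(4))
im2=cv2.imread("pics/scene0.png"); h2=cv2.cvtColor(im2,cv2.COLOR_BGR2HSV)
m=(h2[...,2]<95).astype(np.uint8)*255; m[:,:134]=0; m[:,192:]=0; m[:232]=0; m[288:]=0
cs,_=cv2.findContours(m,cv2.RETR_EXTERNAL,cv2.CHAIN_APPROX_NONE); c=max(cs,key=cv2.contourArea)[:,0]
e=cv2.fitEllipse(c); print("disc scene",e,plane("scene",e[0],.11).round(4))
for c in labels("scene",im2): print(c.mean(0))
print(h2[218,374],h2[215,396],h2[210,417])
go(.5156,.1397,.20,7)
cv2.imwrite("pics/crop2.png",np.hstack([cv2.resize(im[210:280,445:520],(375,350),interpolation=cv2.INTER_CUBIC),cv2.resize(im2[225:295,125:200],(375,350),interpolation=cv2.INTER_CUBIC)]))
E
```

```text
[[ 0.5776 -0.0604  0.102 ]
 [ 0.5746 -0.1125  0.102 ]] [[ 0.5602 -0.3112  0.11  ]]
disc 480.04779052734375 244.11253356933594 25.11882209777832 [[ 0.5614 -0.3101  0.11  ]]
disc scene ((163.43630981445312, 259.9263610839844), (39.91319274902344, 48.43423080444336), 75.85918426513672) [[ 0.5706 -0.3086  0.11  ]]
[204.57142857 239.71428571]
[230.55128205 238.93589744]
[308.32467532 235.77922078]
[110.27826087  24.66086957]
[ 26 179 255] [ 25 175 245] [ 24 175 243]
t 0.1 at [ 0.1545 -0.5015  0.2308] [-1.7993e+02 -2.0000e-02  1.7120e+01] shift [ 0.5338 -0.5065  0.0315] turn [-7.000e-02 -1.000e-02  1.012e+01]
```

View pics/crop2.png

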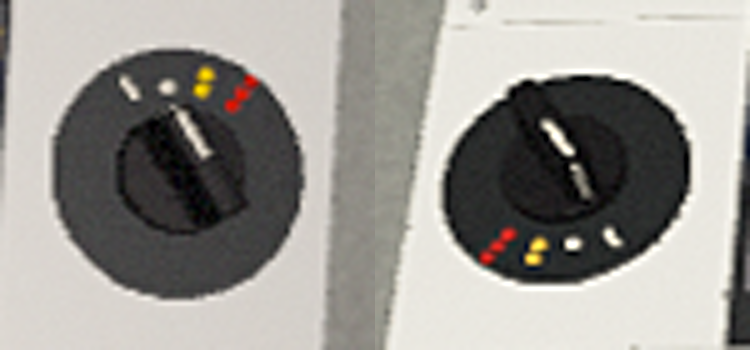

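The crop shows the knob disc at top pixel (481.2,243.6), sitting on a dark plate, with the pointer at the rest mark. In the scene image the disc is at about (162.8,259). I move to the first spare now.

Careful with the scale: turns go in shares of 360 degrees. That gives: 10.1 degrees is 0.0281.

```bash
python3 - <<'E'
from h import *
print(plane("top",[481.2,243.6],.11).round(4),plane("top",[480.05,244.1],.1).round(4),plane("scene",[125+(565-375)/5,225+167/5],.108).round(4))
E
echo '{"dx":[0.534, 0.534, 0.534, 0.534, 0.534, 0.534, 0.534, 0.534, 0.534, 0.534], "dy":[-0.507, -0.507, -0.507, -0.507, -0.507, -0.507, -0.507, -0.507, -0.507, -0.507], "dz":[0.03, 0.03, 0.03, 0.03, 0.03, 0.03, 0.03, 0.03, 0.03, 0.03], "ax":[0, 0, 0, 0, 0, 0, 0, 0, 0, 0], "ay":[0, 0, 0, 0, 0, 0, 0, 0, 0, 0], "az":[0.0281, 0.0281, 0.0281, 0.0281, 0.0281, 0.0281, 0.0281, 0.0281, 0.0281, 0.0281], "jaw":[0.42, 0.42, 0.42, 0.42, 0.42, 0.42, 0.42, 0.42, 0.42, 0.42]}' > rows.txt && python3 shift.py rows.txt
python3 -c "
from h import *
go(.5156,.1397,.20,7)"
```

```text
[[ 0.5625 -0.3125  0.11  ]] [[ 0.5626 -0.3129  0.1   ]] [[ 0.5652 -0.3102  0.108 ]]
time: 0.93
eef_pos: [0.3591, -0.1369, 0.2143]
orientation: [180.0, -0.0, 7.0]
wrist_force: [1.9, -1.2, 0.2]
gripper_width: 0.422
gripper_force: 0.0
t 0.93 at [ 0.3591 -0.1369  0.2143] [ 1.7999e+02 -1.0000e-02  7.0000e+00] shift [ 0.1891 -0.2555  0.0143] turn [ 0.01 -0.01 -0.  ]
```

```bash
echo '{"dx":[0.18, 0.18, 0.18, 0.18, 0.18, 0.18, 0.18, 0.18, 0.18, 0.18], "dy":[-0.25, -0.25, -0.25, -0.25, -0.25, -0.25, -0.25, -0.25, -0.25, -0.25], "dz":[0.01, 0.01, 0.01, 0.01, 0.01, 0.01, 0.01, 0.01, 0.01, 0.01], "ax":[0, 0, 0, 0, 0, 0, 0, 0, 0, 0], "ay":[0, 0, 0, 0, 0, 0, 0, 0, 0, 0], "az":[0, 0, 0, 0, 0, 0, 0, 0, 0, 0], "jaw":[0.42, 0.42, 0.42, 0.42, 0.42, 0.42, 0.42, 0.42, 0.42, 0.42]}' > rows.txt && python3 shift.py rows.txt
python3 -c "
from h import *
go(.5156,.1397,.068,7)"
```

```text
time: 1.77
eef_pos: [0.5065, 0.1317, 0.2037]
orientation: [180.0, 0.1, 7.1]
wrist_force: [0.8, -0.2, -0.3]
gripper_width: 0.417
gripper_force: 0.0
t 1.77 at [0.5065 0.1317 0.2037] [1.80e+02 8.00e-02 7.12e+00] shift [ 0.0102 -0.0068  0.1357] turn [0.   0.08 0.12]
```

```bash
echo '{"dx":[0.0102, 0.0102, 0.0102, 0.0102, 0.0102], "dy":[-0.0068, -0.0068, -0.0068, -0.0068, -0.0068], "dz":[0.01, 0.04, 0.06, 0.06, 0.06], "ax":[0, 0, 0, 0, 0], "ay":[0, 0, 0, 0, 0], "az":[0, 0, 0, 0, 0], "jaw":[0.42, 0.42, 0.42, 0.42, 0.42]}' > rows.txt && python3 shift.py rows.txt
python3 - <<'E'
from h import *
go(.5156,.1397,.068,7)
cv2.imwrite("pics/s2.png",viewer.get_image("scene")[130:300,280:500])
cv2.imwrite("pics/s2.png",cv2.resize(cv2.imread("pics/s2.png"),None,fx=3,fy=3))
E
```

```text
time: 2.18
eef_pos: [0.5157, 0.1382, 0.1445]
orientation: [180.0, 0.1, 6.9]
wrist_force: [0.1, -0.3, -0.2]
gripper_width: 0.421
gripper_force: 0.0
t 2.18 at [0.5157 0.1382 0.1445] [1.80e+02 8.00e-02 6.94e+00] shift [ 0.0002 -0.0015  0.0765] turn [ 0.    0.08 -0.06]
```

View pics/s2.png

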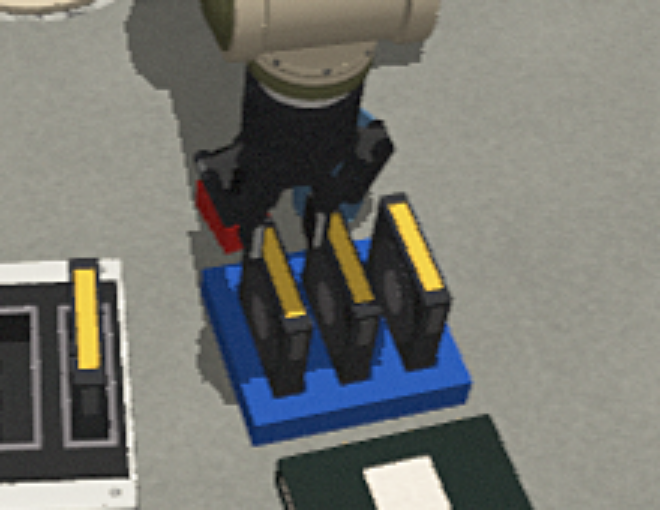

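The fingers straddle the end spare, with the tips at about (258,235) and (322,225). The right tip is in the gap to the next spare, so I descend and close.

```bash
echo '{"dx":[0, 0, 0, 0, 0, 0], "dy":[-0.0015, -0.0015, -0.0015, -0.0015, -0.0015, -0.0015], "dz":[0.02, 0.045, 0.065, 0.076, 0.076, 0.076], "ax":[0, 0, 0, 0, 0, 0], "ay":[0, 0, 0, 0, 0, 0], "az":[0, 0, 0, 0, 0, 0], "jaw":[0.42, 0.42, 0.42, 0.42, 0.42, 0.42]}' > rows.txt && python3 shift.py rows.txt
echo '{"dx":[0, 0, 0, 0, 0, 0], "dy":[0, 0, 0, 0, 0, 0], "dz":[0, 0, 0, 0, 0, 0], "ax":[0, 0, 0, 0, 0, 0], "ay":[0, 0, 0, 0, 0, 0], "az":[0, 0, 0, 0, 0, 0], "jaw":[0, 0, 0, 0, 0, 0]}' > rows.txt && python3 shift.py rows.txt
```

```text
time: 2.73
eef_pos: [0.5168, 0.1404, 0.0697]
orientation: [180.0, -0.1, 7.0]
wrist_force: [0.7, 0.2, -0.2]
gripper_width: 0.421
gripper_force: 0.0
time: 3.23
eef_pos: [0.5167, 0.1405, 0.0697]
orientation: [180.0, -0.1, 7.0]
wrist_force: [-1.3, -1.3, 7.3]
gripper_width: 0.246
gripper_force: 59.2
```

```bash
echo '{"dx":[0, 0, 0, 0, 0, 0, 0, 0], "dy":[0, 0, 0, 0, 0, 0, 0, 0], "dz":[-0.02, -0.05, -0.085, -0.12, -0.155, -0.18, -0.18, -0.18], "ax":[0, 0, 0, 0, 0, 0, 0, 0], "ay":[0, 0, 0, 0, 0, 0, 0, 0], "az":[0, 0, 0, 0, 0, 0, 0, 0], "jaw":[0, 0, 0, 0, 0, 0, 0, 0]}' > rows.txt && python3 shift.py rows.txt
python3 -c "
from h import *
go(.5792,-.060,.25,-3.55)"
```

```text
time: 3.9
eef_pos: [0.516, 0.1407, 0.2491]
orientation: [180.0, -0.1, 7.0]
wrist_force: [0.1, -0.8, -3.1]
gripper_width: 0.244
gripper_force: 59.1
t 3.9 at [0.516  0.1407 0.2491] [ 1.80e+02 -1.10e-01  7.02e+00] shift [ 0.0382  0.2069 -0.0008] turn [-1.000e-02 -1.100e-01  1.057e+01]
```

Scaled: 10.57 degrees is 0.0294.

```bash
echo '{"dx":[0.006, 0.011, 0.017, 0.022, 0.028, 0.033, 0.0382, 0.0382, 0.0382, 0.0382], "dy":[0.03, 0.06, 0.09, 0.12, 0.15, 0.18, 0.2069, 0.2069, 0.2069, 0.2069], "dz":[0, 0, 0, 0, 0, 0, 0, 0, 0, 0], "ax":[0, 0, 0, 0, 0, 0, 0, 0, 0, 0], "ay":[0, 0, 0, 0, 0, 0, 0, 0, 0, 0], "az":[0.0042, 0.0083, 0.0125, 0.0167, 0.0208, 0.025, 0.0294, 0.0294, 0.0294, 0.0294], "jaw":[0, 0, 0, 0, 0, 0, 0, 0, 0, 0]}' > rows.txt && python3 shift.py rows.txt
python3 - <<'E'
from h import *
go(.5792,-.060,.25,-3.55)
im=viewer.get_image("scene"); cv2.imwrite("pics/s3.png",im)
t=viewer.get_image("top"); cv2.imwrite("pics/t3.png",t)
for n,i in(("scene",im),("top",t)):
  for c in labels(n,i): print(n,c.mean(0).round(),rect(plane(n,c,.292)))
cv2.imwrite("pics/s3c.png",cv2.resize(im[80:320,120:460],(680,480)))
E
```

```text
time: 4.73
eef_pos: [0.5786, -0.0593, 0.247]
orientation: [-179.9, 0.1, -3.5]
wrist_force: [-0.3, 0.5, -2.4]
gripper_width: 0.245
gripper_force: 59.5
t 4.73 at [ 0.5786 -0.0593  0.247 ] [-1.7995e+02  1.4000e-01 -3.5200e+00] shift [ 0.0007  0.0006 -0.003 ] turn [-0.05  0.14  0.03]
scene [205. 240.] (array([ 661.3, -194.9]), 70.5, 12.8, -3.5)
scene [231. 239.] (array([ 664. , -150.3]), 70.8, 12.9, -3.5)
scene [110.  25.] (array([   2.9, -423. ]), 119.6, 30.9, -89.5)
top [208. 266.] (array([490.1, 209.1]), 70.3, 12.3, 7.0)
top [233. 264.] (array([494.3, 164.9]), 69.6, 12.3, 7.1)
top [440. 236.] (array([ 551.9, -189.6]), 73.5, 13.3, -3.5)
```

View pics/s3c.png

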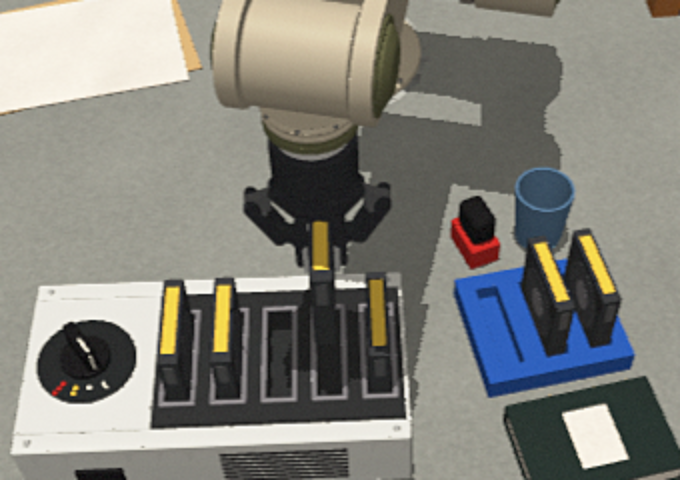

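The spare hangs upright over bay 3, with its front edge at about crop (325,390) over the slot. I lower it to just above the lip.

```bash
echo '{"dx":[0.0007, 0.0007, 0.0007, 0.0007, 0.0007, 0.0007], "dy":[0.0006, 0.0006, 0.0006, 0.0006, 0.0006, 0.0006], "dz":[0.02, 0.045, 0.065, 0.078, 0.078, 0.078], "ax":[0, 0, 0, 0, 0, 0], "ay":[0, 0, 0, 0, 0, 0], "az":[0, 0, 0, 0, 0, 0], "jaw":[0, 0, 0, 0, 0, 0]}' > rows.txt && python3 shift.py rows.txt
python3 - <<'E'
from h import *
go(.5792,-.060,.125,-3.55)
im=viewer.get_image("scene")
cv2.imwrite("pics/s4c.png",cv2.resize(im[180:300,180:340],(800,600),interpolation=cv2.INTER_CUBIC))
E
```

```text
time: 5.33
eef_pos: [0.5796, -0.0598, 0.1704]
orientation: [-180.0, 0.0, -3.5]
wrist_force: [0.2, 0.1, -2.0]
gripper_width: 0.245
gripper_force: 59.5
t 5.33 at [ 0.5796 -0.0598  0.1704] [-1.7999e+02  4.0000e-02 -3.4900e+00] shift [-0.0003  0.0002  0.0454] turn [-0.01  0.04  0.06]
```

View pics/s4c.png

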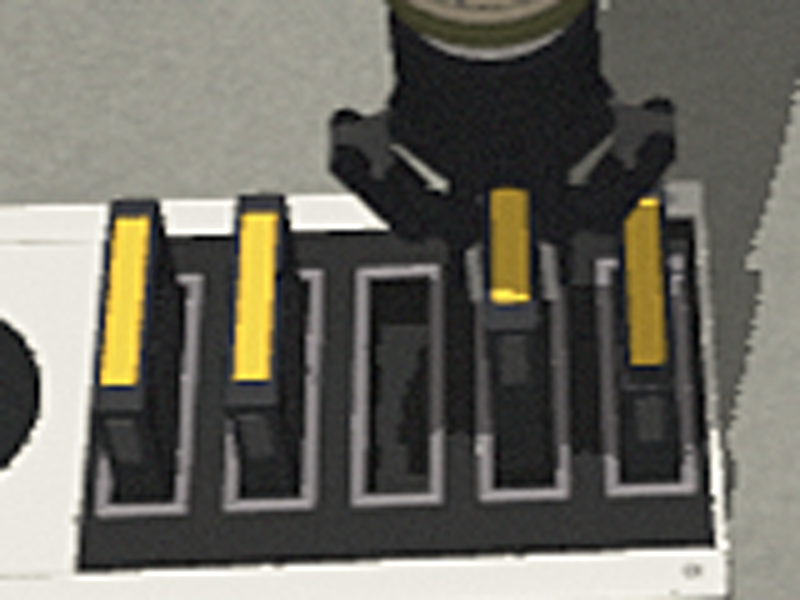

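The cartridge bottom (columns 495–552) sits centred between the bay 3 lip edges (480–568). I lower it in.

```bash
echo '{"dx":[0, 0, 0, 0, 0], "dy":[0, 0, 0, 0, 0], "dz":[0.006, 0.01, 0.014, 0.018, 0.018], "ax":[0, 0, 0, 0, 0], "ay":[0, 0, 0, 0, 0], "az":[0, 0, 0, 0, 0], "jaw":[0, 0, 0, 0, 0]}' > rows.txt && python3 shift.py rows.txt
echo '{"dx":[0, 0, 0, 0, 0, 0], "dy":[0, 0, 0, 0, 0, 0], "dz":[0.006, 0.012, 0.018, 0.024, 0.024, 0.024], "ax":[0, 0, 0, 0, 0, 0], "ay":[0, 0, 0, 0, 0, 0], "az":[0, 0, 0, 0, 0, 0], "jaw":[0, 0, 0, 0, 0, 0]}' > rows.txt && python3 shift.py rows.txt
```

```text
time: 5.8
eef_pos: [0.5794, -0.0606, 0.1514]
orientation: [-180.0, 0.1, -3.6]
wrist_force: [-0.6, -0.2, -1.6]
gripper_width: 0.243
gripper_force: 59.5
time: 6.3
eef_pos: [0.5796, -0.0606, 0.1279]
orientation: [-180.0, 0.0, -3.6]
wrist_force: [0.3, 0.0, -2.7]
gripper_width: 0.242
gripper_force: 59.5
```

```bash
echo '{"dx":[0, 0, 0, 0], "dy":[0, 0, 0, 0], "dz":[0.001, 0.002, 0.002, 0.002], "ax":[0, 0, 0, 0], "ay":[0, 0, 0, 0], "az":[0, 0, 0, 0], "jaw":[0, 0, 0, 0]}' > rows.txt && python3 shift.py rows.txt
echo '{"dx":[0, 0, 0], "dy":[0, 0, 0], "dz":[0.001, 0.0015, 0.0015], "ax":[0, 0, 0], "ay":[0, 0, 0], "az":[0, 0, 0], "jaw":[0, 0, 0]}' > rows.txt && python3 shift.py rows.txt
```

```text
time: 6.63
eef_pos: [0.5798, -0.0606, 0.1265]
orientation: [180.0, -0.0, -3.5]
wrist_force: [0.6, -0.7, -1.8]
gripper_width: 0.242
gripper_force: 59.5
time: 6.88
eef_pos: [0.5798, -0.0607, 0.1248]
orientation: [180.0, -0.0, -3.6]
wrist_force: [-0.2, 0.8, -1.7]
gripper_width: 0.245
gripper_force: 59.7
```

```bash
echo '{"dx":[0, 0, 0], "dy":[0, 0, 0], "dz":[0.0005, 0.001, 0.001], "ax":[0, 0, 0], "ay":[0, 0, 0], "az":[0, 0, 0], "jaw":[0, 0, 0]}' > rows.txt && python3 shift.py rows.txt
echo '{"dx":[0, 0, 0], "dy":[0, 0, 0], "dz":[0.0005, 0.001, 0.001], "ax":[0, 0, 0], "ay":[0, 0, 0], "az":[0, 0, 0], "jaw":[0, 0, 0]}' > rows.txt && python3 shift.py rows.txt
```

```text
time: 7.13
eef_pos: [0.5798, -0.0607, 0.1247]
orientation: [180.0, -0.0, -3.5]
wrist_force: [-3.0, 0.3, 5.9]
gripper_width: 0.247
gripper_force: 60.6
time: 7.38
eef_pos: [0.5798, -0.0607, 0.1247]
orientation: [180.0, -0.1, -3.5]
wrist_force: [-7.9, 0.3, 13.3]
gripper_width: 0.242
gripper_force: 61.6
```

Contact came at z 0.1247, which is the predicted home height. I back off the load, open slightly and rise.

```bash
echo '{"dx":[0, 0, 0, 0, 0, 0, 0], "dy":[0, 0, 0, 0, 0, 0, 0], "dz":[-0.0015, -0.0015, -0.0015, -0.0015, -0.0015, -0.0015, -0.0015], "ax":[0, 0, 0, 0, 0, 0, 0], "ay":[0, 0, 0, 0, 0, 0, 0], "az":[0, 0, 0, 0, 0, 0, 0], "jaw":[0, 0, 0.40, 0.40, 0.40, 0.40, 0.40]}' > rows.txt && python3 shift.py rows.txt
echo '{"dx":[0, 0, 0, 0, 0, 0], "dy":[0, 0, 0, 0, 0, 0], "dz":[-0.015, -0.045, -0.08, -0.11, -0.11, -0.11], "ax":[0, 0, 0, 0, 0, 0], "ay":[0, 0, 0, 0, 0, 0], "az":[0, 0, 0, 0, 0, 0], "jaw":[0.4, 0.4, 0.4, 0.4, 0.4, 0.4]}' > rows.txt && python3 shift.py rows.txt
python3 - <<'E'
from h import *
go(.5090,.1921,.235,7)
im=viewer.get_image("scene")
for c in labels("scene",im): print(c.mean(0).round(),rect(plane("scene",c,.167)))
E
```

```text
time: 7.97
eef_pos: [0.5798, -0.0606, 0.1242]
orientation: [-180.0, 0.0, -3.6]
wrist_force: [-0.6, -0.5, 0.4]
gripper_width: 0.401
gripper_force: 0.0
time: 8.47
eef_pos: [0.5802, -0.0607, 0.2356]
orientation: [180.0, -0.2, -3.5]
wrist_force: [-0.5, -0.4, -0.8]
gripper_width: 0.4
gripper_force: 0.0
t 8.47 at [ 0.5802 -0.0607  0.2356] [ 1.7996e+02 -1.7000e-01 -3.5500e+00] shift [-8.67e-02 -2.48e-01  2.00e-04] turn [  0.06  -0.16 -10.55]
[205. 240.] (array([ 568.7, -215.1]), 81.9, 14.9, -3.5)
[231. 239.] (array([ 571.9, -163.3]), 82.1, 15.0, -3.6)
[110.  25.] (array([-195.1, -479.7]), 138.8, 35.8, -89.5)
```

Scaled: -10.5 degrees is -0.0292.

```bash
echo '{"dx":[-0.088, -0.088, -0.088, -0.088, -0.088, -0.088, -0.088, -0.088, -0.088, -0.088], "dy":[-0.249, -0.249, -0.249, -0.249, -0.249, -0.249, -0.249, -0.249, -0.249, -0.249], "dz":[0, 0, 0, 0, 0, 0, 0, 0, 0, 0], "ax":[0, 0, 0, 0, 0, 0, 0, 0, 0, 0], "ay":[0, 0, 0, 0, 0, 0, 0, 0, 0, 0], "az":[-0.0292, -0.0292, -0.0292, -0.0292, -0.0292, -0.0292, -0.0292, -0.0292, -0.0292, -0.0292], "jaw":[0.42, 0.42, 0.42, 0.42, 0.42, 0.42, 0.42, 0.42, 0.42, 0.42]}' > rows.txt && python3 shift.py rows.txt
python3 - <<'E'
from h import *
go(.5079,.1913,.068,7)
im=viewer.get_image("scene")
for c in labels("scene",im): print(c.mean(0).round(),rect(plane("scene",c,.167)),rect(plane("scene",c,.112)))
E
```

```text
time: 9.35
eef_pos: [0.5075, 0.1923, 0.2334]
orientation: [180.0, 0.1, 6.9]
wrist_force: [0.4, -0.6, 0.6]
gripper_width: 0.424
gripper_force: 0.0
t 9.35 at [0.5075 0.1923 0.2334] [1.7998e+02 9.0000e-02 6.9000e+00] shift [0.0006 0.001  0.1654] turn [ 0.02  0.09 -0.1 ]
[205. 240.] (array([ 568.7, -215.1]), 81.9, 14.9, -3.5) (array([ 527.9, -223.9]), 86.9, 15.8, -3.5)
[231. 239.] (array([ 571.9, -163.3]), 82.0, 15.0, -3.6) (array([ 531.4, -169. ]), 87.0, 15.9, -3.6)
[282. 237.] (array([579.2, -61. ]), 80.2, 15.0, -2.8) (array([539.1, -60.6]), 85.0, 15.9, -2.8)
[308. 236.] (array([581.6,  -7.9]), 82.2, 15.2, -2.9) (array([541.6,  -4.2]), 87.2, 16.1, -2.9)
[110.  25.] (array([-195.4, -479.7]), 139.4, 35.2, 89.4) (array([-282.6, -504.7]), 147.8, 37.3, 89.4)
```

Bay 3's label is at (579,-61) mm on the home plane, so it is seated. I descend on the second spare.

```bash
echo '{"dx":[0.0006, 0.0006, 0.0006, 0.0006, 0.0006, 0.0006], "dy":[0.001, 0.001, 0.001, 0.001, 0.001, 0.001], "dz":[0.02, 0.045, 0.07, 0.085, 0.085, 0.085], "ax":[0, 0, 0, 0, 0, 0], "ay":[0, 0, 0, 0, 0, 0], "az":[0, 0, 0, 0, 0, 0], "jaw":[0.42, 0.42, 0.42, 0.42, 0.42, 0.42]}' > rows.txt && python3 shift.py rows.txt
python3 -c "
from h import *
go(.5079,.1913,.068,7)"
```

```text
time: 9.9
eef_pos: [0.5083, 0.1914, 0.1492]
orientation: [180.0, 0.1, 6.9]
wrist_force: [-0.3, 0.2, 0.3]
gripper_width: 0.419
gripper_force: 0.0
t 9.9 at [0.5083 0.1914 0.1492] [1.7999e+02 7.0000e-02 6.8600e+00] shift [-0.0003  0.0001  0.0812] turn [ 0.01  0.07 -0.14]
```

```bash
echo '{"dx":[0, 0, 0, 0, 0, 0], "dy":[0, 0, 0, 0, 0, 0], "dz":[0.02, 0.045, 0.065, 0.08, 0.08, 0.08], "ax":[0, 0, 0, 0, 0, 0], "ay":[0, 0, 0, 0, 0, 0], "az":[0, 0, 0, 0, 0, 0], "jaw":[0.42, 0.42, 0.42, 0.42, 0.42, 0.42]}' > rows.txt && python3 shift.py rows.txt
echo '{"dx":[0, 0, 0, 0, 0, 0], "dy":[0, 0, 0, 0, 0, 0], "dz":[0, 0, 0, 0, 0, 0], "ax":[0, 0, 0, 0, 0, 0], "ay":[0, 0, 0, 0, 0, 0], "az":[0, 0, 0, 0, 0, 0], "jaw":[0, 0, 0, 0, 0, 0]}' > rows.txt && python3 shift.py rows.txt
echo '{"dx":[0, 0, 0, 0, 0, 0, 0, 0], "dy":[0, 0, 0, 0, 0, 0, 0, 0], "dz":[-0.02, -0.05, -0.085, -0.12, -0.155, -0.18, -0.18, -0.18], "ax":[0, 0, 0, 0, 0, 0, 0, 0], "ay":[0, 0, 0, 0, 0, 0, 0, 0], "az":[0, 0, 0, 0, 0, 0, 0, 0], "jaw":[0, 0, 0, 0, 0, 0, 0, 0]}' > rows.txt && python3 shift.py rows.txt
python3 -c "
from h import *
go(.575,-.112,.25,-3.55)"
```

```text
time: 10.4
eef_pos: [0.509, 0.1921, 0.0704]
orientation: [-180.0, -0.1, 6.9]
wrist_force: [0.1, -0.3, 0.3]
gripper_width: 0.421
gripper_force: 0.0
time: 10.9
eef_pos: [0.5089, 0.1923, 0.0707]
orientation: [180.0, -0.1, 6.9]
wrist_force: [0.1, -1.0, 7.2]
gripper_width: 0.247
gripper_force: 59.1
time: 11.57
eef_pos: [0.5082, 0.1924, 0.2501]
orientation: [-180.0, -0.1, 7.0]
wrist_force: [0.2, 0.0, -1.6]
gripper_width: 0.245
gripper_force: 59.5
t 11.57 at [0.5082 0.1924 0.2501] [-1.80e+02 -1.10e-01  6.95e+00] shift [2.950e-02 3.103e-01 2.000e-04] turn [-1.00e-02 -1.10e-01  1.05e+01]
```

Scaled: 10.5 degrees is 0.0292.

```bash
echo '{"dx":[0.003, 0.006, 0.009, 0.012, 0.015, 0.018, 0.022, 0.026, 0.029, 0.0305], "dy":[0.031, 0.062, 0.093, 0.124, 0.155, 0.186, 0.22, 0.255, 0.285, 0.3107], "dz":[0, 0, 0, 0, 0, 0, 0, 0, 0, 0], "ax":[0, 0, 0, 0, 0, 0, 0, 0, 0, 0], "ay":[0, 0, 0, 0, 0, 0, 0, 0, 0, 0], "az":[0.0029, 0.0058, 0.0088, 0.0117, 0.0146, 0.0175, 0.0206, 0.0239, 0.0269, 0.0292], "jaw":[0, 0, 0, 0, 0, 0, 0, 0, 0, 0]}' > rows.txt && python3 shift.py rows.txt
echo '{"dx":[0, 0, 0, 0, 0, 0], "dy":[0, 0, 0, 0, 0, 0], "dz":[0.01, 0.03, 0.05, 0.065, 0.065, 0.065], "ax":[0, 0, 0, 0, 0, 0], "ay":[0, 0, 0, 0, 0, 0], "az":[0, 0, 0, 0, 0, 0], "jaw":[0, 0, 0, 0, 0, 0]}' > rows.txt && python3 shift.py rows.txt
python3 -c "
from h import *
go(.576,-.1124,.174,-3.55)"
```

```text
time: 12.4
eef_pos: [0.5755, -0.1143, 0.2471]
orientation: [-179.9, 0.2, -3.7]
wrist_force: [0.3, -0.1, -1.2]
gripper_width: 0.244
gripper_force: 59.4
time: 12.9
eef_pos: [0.5753, -0.1117, 0.1829]
orientation: [-179.9, 0.2, -3.5]
wrist_force: [-0.7, -0.5, -0.6]
gripper_width: 0.24
gripper_force: 59.6
t 12.9 at [ 0.5753 -0.1117  0.1829] [-179.93    0.18   -3.53] shift [0.0008 0.0007 0.0089] turn [-0.07  0.18  0.02]
```

```bash
echo '{"dx":[0.0008, 0.0008, 0.0008, 0.0008], "dy":[0.0007, 0.0007, 0.0007, 0.0007], "dz":[0.006, 0.011, 0.011, 0.011], "ax":[0, 0, 0, 0], "ay":[0, 0, 0, 0], "az":[0, 0, 0, 0], "jaw":[0, 0, 0, 0]}' > rows.txt && python3 shift.py rows.txt
python3 - <<'E'
from h import *
go(.576,-.1124,.1257,-3.55)
im=viewer.get_image("scene")
cv2.imwrite("pics/s5c.png",cv2.resize(im[180:300,180:340],(800,600),interpolation=cv2.INTER_CUBIC))
E
```

```text
time: 13.23
eef_pos: [0.5767, -0.113, 0.1733]
orientation: [-180.0, 0.0, -3.5]
wrist_force: [0.1, -0.4, -2.1]
gripper_width: 0.245
gripper_force: 59.6
t 13.23 at [ 0.5767 -0.113   0.1733] [-1.80e+02  1.00e-02 -3.55e+00] shift [-0.0007 -0.0006  0.0476] turn [-0.    0.01  0.  ]
```

View pics/s5c.png

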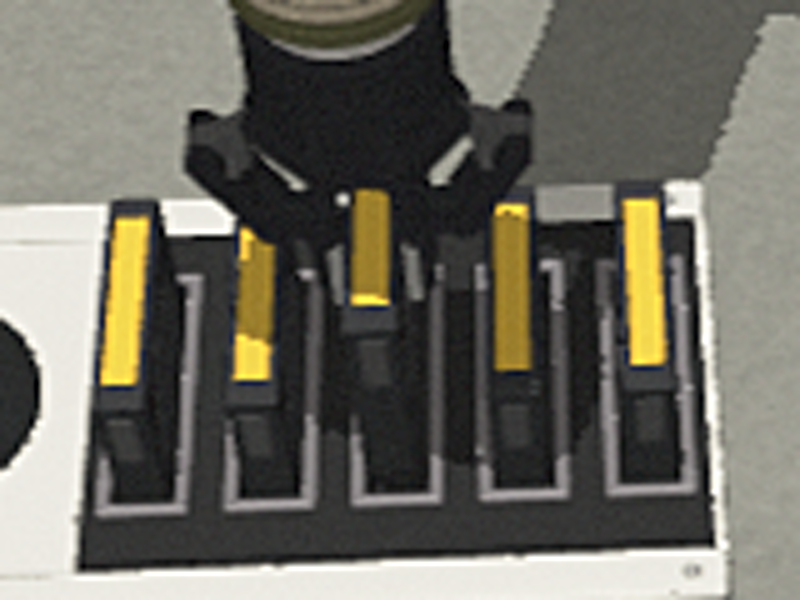

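Bay 3's cartridge is home, level with bay 4's. The second spare, bottom at about columns 367–427, is within bay 2's lip (352–443). I lower it.

```bash
echo '{"dx":[-0.0006, -0.0006, -0.0006, -0.0006, -0.0006], "dy":[-0.0005, -0.0005, -0.0005, -0.0005, -0.0005], "dz":[0.005, 0.009, 0.013, 0.018, 0.018], "ax":[0, 0, 0, 0, 0], "ay":[0, 0, 0, 0, 0], "az":[0, 0, 0, 0, 0], "jaw":[0, 0, 0, 0, 0]}' > rows.txt && python3 shift.py rows.txt
echo '{"dx":[0, 0, 0, 0, 0, 0], "dy":[0, 0, 0, 0, 0, 0], "dz":[0.006, 0.012, 0.018, 0.026, 0.026, 0.026], "ax":[0, 0, 0, 0, 0, 0], "ay":[0, 0, 0, 0, 0, 0], "az":[0, 0, 0, 0, 0, 0], "jaw":[0, 0, 0, 0, 0, 0]}' > rows.txt && python3 shift.py rows.txt
```

```text
time: 13.7
eef_pos: [0.5756, -0.1124, 0.154]
orientation: [-180.0, 0.1, -3.6]
wrist_force: [0.4, 0.1, -1.4]
gripper_width: 0.239
gripper_force: 59.6
time: 14.2
eef_pos: [0.5759, -0.1124, 0.1287]
orientation: [-180.0, 0.1, -3.6]
wrist_force: [0.2, -0.1, -1.2]
gripper_width: 0.246
gripper_force: 59.6
```

```bash
echo '{"dx":[0, 0, 0, 0], "dy":[0, 0, 0, 0], "dz":[0.001, 0.002, 0.0025, 0.0025], "ax":[0, 0, 0, 0], "ay":[0, 0, 0, 0], "az":[0, 0, 0, 0], "jaw":[0, 0, 0, 0]}' > rows.txt && python3 shift.py rows.txt
echo '{"dx":[0, 0, 0], "dy":[0, 0, 0], "dz":[0.0005, 0.001, 0.001], "ax":[0, 0, 0], "ay":[0, 0, 0], "az":[0, 0, 0], "jaw":[0, 0, 0]}' > rows.txt && python3 shift.py rows.txt
echo '{"dx":[0, 0, 0], "dy":[0, 0, 0], "dz":[0.0005, 0.001, 0.001], "ax":[0, 0, 0], "ay":[0, 0, 0], "az":[0, 0, 0], "jaw":[0, 0, 0]}' > rows.txt && python3 shift.py rows.txt
```

```text
time: 14.53
eef_pos: [0.5761, -0.1125, 0.1269]
orientation: [180.0, -0.0, -3.6]
wrist_force: [-0.3, -0.0, -1.0]
gripper_width: 0.243
gripper_force: 59.6
time: 14.78
eef_pos: [0.5761, -0.1125, 0.1258]
orientation: [-180.0, 0.0, -3.6]
wrist_force: [-0.4, 0.0, -1.4]
gripper_width: 0.24
gripper_force: 59.6
time: 15.03
eef_pos: [0.5762, -0.1126, 0.1257]
orientation: [180.0, -0.0, -3.5]
wrist_force: [-2.3, 0.8, 4.5]
gripper_width: 0.242
gripper_force: 60.6
```

Floor contact came at 0.1257 as predicted. I release and rise.

```bash
echo '{"dx":[0, 0, 0, 0, 0, 0, 0], "dy":[0, 0, 0, 0, 0, 0, 0], "dz":[-0.001, -0.001, -0.001, -0.001, -0.001, -0.001, -0.001], "ax":[0, 0, 0, 0, 0, 0, 0], "ay":[0, 0, 0, 0, 0, 0, 0], "az":[0, 0, 0, 0, 0, 0, 0], "jaw":[0, 0.40, 0.40, 0.40, 0.40, 0.40, 0.40]}' > rows.txt && python3 shift.py rows.txt
echo '{"dx":[0, 0, 0, 0, 0, 0], "dy":[0, 0, 0, 0, 0, 0], "dz":[-0.015, -0.045, -0.08, -0.11, -0.11, -0.11], "ax":[0, 0, 0, 0, 0, 0], "ay":[0, 0, 0, 0, 0, 0], "az":[0, 0, 0, 0, 0, 0], "jaw":[0.4, 0.4, 0.4, 0.4, 0.4, 0.4]}' > rows.txt && python3 shift.py rows.txt
python3 -c "
from h import *
go(.563,-.312,.20,30.8)"
```

```text
time: 15.62
eef_pos: [0.5761, -0.1125, 0.1258]
orientation: [-180.0, 0.0, -3.6]
wrist_force: [0.6, 0.6, -0.7]
gripper_width: 0.4
gripper_force: 0.0
time: 16.12
eef_pos: [0.5766, -0.1127, 0.2372]
orientation: [179.9, -0.2, -3.5]
wrist_force: [-0.6, 0.0, -1.3]
gripper_width: 0.397
gripper_force: 0.0
t 16.12 at [ 0.5766 -0.1127  0.2372] [ 1.7994e+02 -1.7000e-01 -3.5500e+00] shift [-0.0013  0.1998  0.0374] turn [  0.11  -0.15 -34.35]
```

Scaled: -34.3 degrees is -0.0953.

```bash
echo '{"dx":[-0.0013, -0.0013, -0.0013, -0.0013, -0.0013, -0.0013, -0.0013, -0.0013, -0.0013], "dy":[0.03, 0.06, 0.09, 0.12, 0.15, 0.18, 0.2, 0.2, 0.2], "dz":[0, 0, 0, 0, 0, 0, 0, 0, 0], "ax":[0, 0, 0, 0, 0, 0, 0, 0, 0], "ay":[0, 0, 0, 0, 0, 0, 0, 0, 0], "az":[-0.0167, -0.0333, -0.05, -0.0667, -0.0833, -0.0953, -0.0953, -0.0953, -0.0953], "jaw":[0.4, 0.4, 0.4, 0.4, 0.4, 0.4, 0.4, 0.4, 0.4]}' > rows.txt && python3 shift.py rows.txt
python3 - <<'E'
from h import *
go(.563,-.312,.122,30.8)
im=viewer.get_image("scene");t=viewer.get_image("top")
for n,i in(("scene",im),("top",t)):
  for c in labels(n,i): print(n,c.mean(0).round(),rect(plane(n,c,.167)))
a=cv2.resize(im[170:300,90:340],(750,390),interpolation=cv2.INTER_CUBIC)
cv2.imwrite("pics/s6c.png",a)
E
```

```text
time: 16.87
eef_pos: [0.5619, -0.3124, 0.2339]
orientation: [-179.8, 0.0, 30.6]
wrist_force: [0.4, 0.7, -0.4]
gripper_width: 0.402
gripper_force: 0.0
t 16.87 at [ 0.5619 -0.3124  0.2339] [-1.7983e+02  5.0000e-02  3.0650e+01] shift [0.0012 0.0006 0.1119] turn [-0.17  0.05 -0.15]
scene [205. 240.] (array([ 568.9, -215. ]), 81.4, 14.8, -3.7)
scene [231. 239.] (array([ 571.9, -163.3]), 82.0, 14.9, -3.7)
scene [282. 237.] (array([579.2, -61. ]), 80.2, 15.0, -2.8)
scene [256. 238.] (array([ 575.3, -111.5]), 81.8, 14.3, -2.6)
scene [308. 236.] (array([581.5,  -7.6]), 82.2, 15.5, -3.5)
scene [110.  25.] (array([-195.6, -479.7]), 138.6, 36.7, -89.1)
top [208. 266.] (array([499.1, 233. ]), 79.2, 13.8, 7.0)
top [440. 236.] (array([ 568.8, -215.6]), 82.8, 14.4, -3.4)
top [413. 234.] (array([ 572. , -163.6]), 81.6, 14.4, -3.6)
top [386. 231.] (array([ 575.7, -112.4]), 82.9, 14.2, -3.6)
top [360. 229.] (array([579.1, -61. ]), 82.0, 14.6, -4.1)
top [333. 226.] (array([581.7,  -7.7]), 81.9, 14.3, -3.6)
```

View pics/s6c.png

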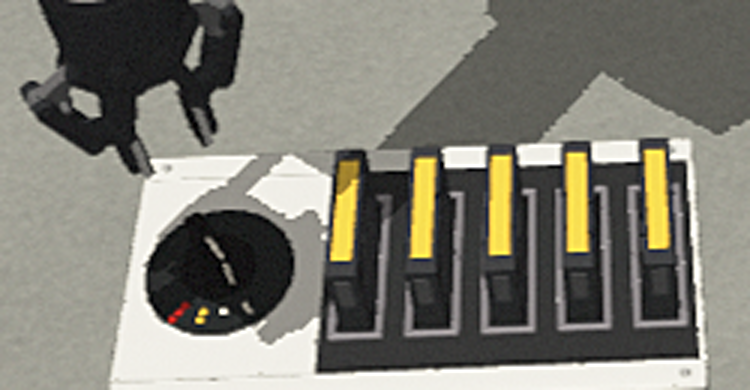

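All five bays show level labels, and both views agree on position at the home height to about 1 mm. The dial is still at rest. I descend onto its bar.

```bash
echo '{"dx":[0.0012, 0.0012, 0.0012, 0.0012, 0.0012], "dy":[0.0006, 0.0006, 0.0006, 0.0006, 0.0006], "dz":[0.02, 0.045, 0.07, 0.07, 0.07], "ax":[0, 0, 0, 0, 0], "ay":[0, 0, 0, 0, 0], "az":[0, 0, 0, 0, 0], "jaw":[0.4, 0.4, 0.4, 0.4, 0.4]}' > rows.txt && python3 shift.py rows.txt
python3 -c "
from h import *
go(.563,-.312,.116,30.8)"
```

```text
time: 17.38
eef_pos: [0.5638, -0.3107, 0.1655]
orientation: [-179.9, 0.0, 30.8]
wrist_force: [0.3, 0.9, 1.0]
gripper_width: 0.403
gripper_force: 0.0
t 17.38 at [ 0.5638 -0.3107  0.1655] [-1.7989e+02  4.0000e-02  3.0810e+01] shift [-0.0013  0.0008  0.0495] turn [-0.11  0.04  0.01]
```

```bash
echo '{"dx":[-0.001, -0.001, -0.001, -0.001, -0.001, -0.001], "dy":[0.0006, 0.0006, 0.0006, 0.0006, 0.0006, 0.0006], "dz":[0.015, 0.03, 0.042, 0.049, 0.049, 0.049], "ax":[0, 0, 0, 0, 0, 0], "ay":[0, 0, 0, 0, 0, 0], "az":[0, 0, 0, 0, 0, 0], "jaw":[0.4, 0.4, 0.4, 0.4, 0.4, 0.4]}' > rows.txt && python3 shift.py rows.txt
echo '{"dx":[0, 0, 0, 0, 0, 0], "dy":[0, 0, 0, 0, 0, 0], "dz":[0, 0, 0, 0, 0, 0], "ax":[0, 0, 0, 0, 0, 0], "ay":[0, 0, 0, 0, 0, 0], "az":[0, 0, 0, 0, 0, 0], "jaw":[0, 0, 0, 0, 0, 0]}' > rows.txt && python3 shift.py rows.txt
python3 -c "
from h import *
go(.563,-.312,.116,30.8);print(manip.state()['wrist_torque'])"
```

```text
time: 17.88
eef_pos: [0.5636, -0.313, 0.1177]
orientation: [180.0, -0.0, 30.8]
wrist_force: [1.0, -1.0, 0.6]
gripper_width: 0.4
gripper_force: 0.0
time: 18.38
eef_pos: [0.5631, -0.3123, 0.1183]
orientation: [-180.0, -0.0, 30.8]
wrist_force: [-4.5, 6.0, 6.8]
gripper_width: 0.148
gripper_force: 59.5
t 18.38 at [ 0.5631 -0.3123  0.1183] [-1.7996e+02 -1.0000e-02  3.0780e+01] shift [ 0.     -0.0003  0.0023] turn [-0.04 -0.01 -0.02]
[0.8799164  0.72011035 0.01148042]
```

Careful with the scale: turns go in shares of 360 degrees. That gives: 35 degrees is 0.0972.

```bash
echo '{"dx":[0, 0, 0, 0, 0, 0, 0, 0], "dy":[0, 0, 0, 0, 0, 0, 0, 0], "dz":[0, 0, 0, 0, 0, 0, 0, 0], "ax":[0, 0, 0, 0, 0, 0, 0, 0], "ay":[0, 0, 0, 0, 0, 0, 0, 0], "az":[0.0139, 0.0278, 0.0417, 0.0556, 0.0694, 0.0833, 0.0972, 0.0972], "jaw":[0, 0, 0, 0, 0, 0, 0, 0]}' > rows.txt && python3 shift.py rows.txt
echo '{"dx":[0, 0, 0, 0, 0, 0, 0, 0, 0], "dy":[0, 0, 0, 0, 0, 0, 0, 0, 0], "dz":[0, 0, 0, 0, 0, 0, 0, 0, 0], "ax":[0, 0, 0, 0, 0, 0, 0, 0, 0], "ay":[0, 0, 0, 0, 0, 0, 0, 0, 0], "az":[0.0139, 0.0278, 0.0417, 0.0556, 0.0694, 0.0833, 0.0972, 0.0972, 0.0972], "jaw":[0, 0, 0, 0, 0, 0, 0, 0, 0]}' > rows.txt && python3 shift.py rows.txt
python3 - <<'E'
from h import *
s=manip.state();print(s['wrist_torque'],s['orientation'])
im=viewer.get_image("scene")
cv2.imwrite("pics/s7c.png",cv2.resize(im[170:300,90:340],(750,390),interpolation=cv2.INTER_CUBIC))
E
```

```text
time: 19.05
eef_pos: [0.5632, -0.3128, 0.1183]
orientation: [180.0, -0.0, -4.5]
wrist_force: [-4.1, 3.2, 5.8]
gripper_width: 0.146
gripper_force: 59.3
time: 19.8
eef_pos: [0.5629, -0.3132, 0.1183]
orientation: [179.9, -0.0, -39.2]
wrist_force: [-5.6, 0.8, 5.9]
gripper_width: 0.152
gripper_force: 59.4
[0.11319719 0.96445224 0.16701724] [ 1.79941576e+02 -1.11930218e-02 -3.92450566e+01]
```

View pics/s7c.png

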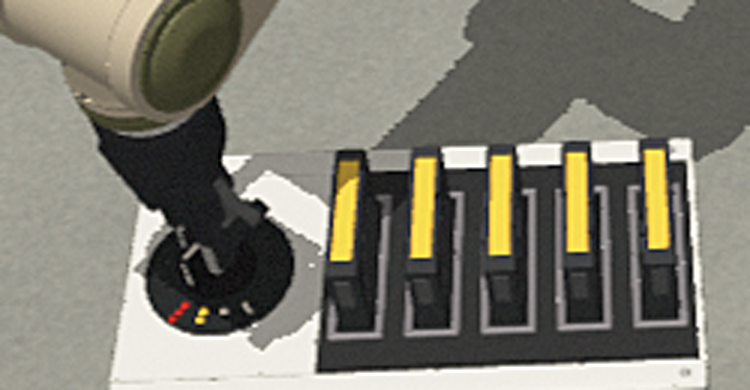

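The pointer aims at the red dots and the yaw turned 70°. The measured torque of about 0.17 N m matches the hold at the third click, and the cartridges are undisturbed. I hold for the required time, check, then hand in.

```bash
echo '{"dx":[0, 0, 0, 0, 0, 0, 0, 0, 0, 0], "dy":[0, 0, 0, 0, 0, 0, 0, 0, 0, 0], "dz":[0, 0, 0, 0, 0, 0, 0, 0, 0, 0], "ax":[0, 0, 0, 0, 0, 0, 0, 0, 0, 0], "ay":[0, 0, 0, 0, 0, 0, 0, 0, 0, 0], "az":[0, 0, 0, 0, 0, 0, 0, 0, 0, 0], "jaw":[0, 0, 0, 0, 0, 0, 0, 0, 0, 0]}' > rows.txt && python3 shift.py rows.txt
python3 - <<'E'
from cell import manip, viewer
s=manip.state();print(s['wrist_torque'],s['orientation'],s['gripper_force'])
if s['gripper_force']>40 and s['wrist_torque'][2]>.1: print(manip.job_done())
E
```

```text
time: 20.68
eef_pos: [0.5629, -0.3132, 0.1182]
orientation: [179.9, -0.0, -39.2]
wrist_force: [-3.8, 2.1, 4.5]
gripper_width: 0.147
gripper_force: 59.4
[0.12273635 0.95440282 0.24108518] [ 1.79940868e+02 -1.16259907e-02 -3.92205667e+01] 59.36870098114014
the job is handed in; nothing more can be done
None
```

I put spares into the two empty bays (2 and 3), turned the dial to the third click, and handed the job in at about 21 s of the 72 s limit while still holding it; the hand-in returned no verdict.

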